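Pin the chair rail into its bench clevis

TASK

Lock the wooden chair rail into its bench clevis: take the ball-lock pin (the one with a black block head and two steel squeeze buttons) from the plywood rack, keep its buttons squeezed while you slide it down through the aligned holes of the clevis that holds the rail's eye, until its flange sits fully home, then let go so that the balls lock. The other clevis is empty and the other two pins are not for this job.

Things in the scene. Friction and masses are not known exactly. Their poses are not given: they have to be found in the camera images.
- ball_pin: Ball-lock pin upright in a rack hole. Origin: flange underside centre, z up the pin. Flange 44 mm wide, 6 thick; above it a black block head to 40 mm above origin, 24 along x, 32 along y. Steel squeeze buttons on its +x and -x faces, 24 wide, 7 to 37 mm up: grip across x, pads 24 mm up. Below: shank 16 mm thick, 60 straight, then a cone to the 6 mm tip 74 mm down. About 0.2 kg.
- button (a joint): Travel of the pin's two sprung buttons, moving equally: 0 out, 0.0065 m fully in. Over their outer faces 43 mm out, 30 mm in; about 6 N each side, a 20 N or firmer grip holds them in. The two balls on the shank, 52 mm below the pin's origin, measure 27 mm across when out and draw inside the shank when the buttons are in.
- seat (a point): Centre of the funnel rim on the clevis that holds the rail's eye, 90 mm above the bench, z up. Funnel 34 mm wide, narrowing in 15 mm to 21; under it 20 to 22 mm holes in line, down to the lower cheek's underside 43 mm below; free below that to the base, 82 mm below the rim. Home: the flange rests on the rim, pin origin at this point, balls below the lower cheek. The pin's yaw is free.
- rack: Plywood rack, 235 mm along y, 70 along x, top 90 mm above the bench; origin at the centre of its foot. Three 32 mm holes 75 mm apart along y hold three pins: the ball-lock pin, one with a round black knob and one with a 64 mm steel T bar, in any order.

How it is judged:
By the outcome, as a careful person would: the job done as asked, in the order asked, and still so for the second after the job is handed in, with the robot touching nothing.
It also fails if it takes over 37 s, if anything falls off the work surface, if the arm or the gripper's body presses on something with over 40 N, if the wrist force passes 120 N, or if a joint passes its speed limit or range.

ROBOT

A 6-joint arm with a two-finger parallel gripper is mounted at the origin on the work surface. World frame = base frame: x ahead of the robot, y to its left, z up, the work surface at z = 0. Lengths are in m, angles in rad, forces in N, time in s.
With the tool pointing down it reaches from about 0.375 to 0.9 m from the base axis. Payload 3.1 kg.
Tool frame: the origin (TCP) lies on the centre line of the jaws, within the pads' length; the fingertips stand 22 mm ahead of it and the grasp point (between the pads) lies 3 mm ahead of it; z points along the fingers, y is the line along which they close (so a half turn about z gives the same grasp; the last joint's range is limited). The gripper opens to 85 mm and grips with 20 to 120 N. Pads are 22 mm wide; open, the fingers measure 114 mm over their backs; the gripper's body (76 mm by 85 mm) begins 54 mm behind the grasp point. The pads swing forward as they close: fully open they stand 13 mm farther back than shut.
Start: joints at [1.117, 0.527, 1.433, -0, 1.181, -0.178], TCP at [0.17, 0.602, 0.253] pointing down, gripper open.
Joint ranges: [-3.08, 3.08], [-0.75, 2.2], [0.22, 2.44], [-1.43, 4.57], [0, 2.65], [-2.85, 2.85]. Speed limits (rad/s): [2.79, 2.79, 3.14, 3.14, 3.14, 3.14].

INTERFACE

Orientations are given as a unit quaternion [x, y, z, w].
In Python, from station import manip gives the robot as it stands.
- The arm moves only by the shell command python3 drive.py 'ROWS' [FORCE]. ROWS is rows parted by semicolons, their numbers by spaces, 1 to 20 of them, each of 5 numbers: dx, dy, dz in m, then a turn about the tool's z in rad, then the opening from 0.0 (shut) to 1.0 (fully open); each row is the pose to reach, as a shift and turn from the pose commanded when the command began, along the tool's axes at that moment; what a row does not reach only later rows make up. A row lasts 1/10 s, in which the tool goes at most 0.05 m and 0.15 rad, less where a joint would pass 70% of its speed; a pose out of reach is approached as far as the arm can. The fingers move at their own pace and stop on an object; FORCE is the grip in N (left out, the last holds). Time passes only in rows, so rows that do not move let the fingers close. It prints the time, the measured TCP pose, the force, the opening and the grip force at its end.
- manip.sense(): the state, without advancing time (a new reading comes with each control period).
- manip.snapshot(name): name is "scene" or "top" or "wrist"; returns a dict with "pixels" (384x512x3 uint8, red, green, blue), "range_z" (384x512 float32, m along the optical axis (not along the pixel's ray), 0 where there is no reading), "fov_y" (degrees; the focal length in pixels is half the picture's height over the tangent of half this angle, whatever the lens; pixels are square), "cx", "cy" (the principal point, pixels), "k1" (the pictures are not rectified: a ray, as slopes to the right and down, at radius r is drawn at 1 + k1 r^2 times it, then the intrinsics apply), "R" (3x3) and "t" (3): a world point X has camera coordinates R X + t; the wrist camera has in their place "hand_eye" (4x4, takes a point from camera to tool coordinates, whose origin is the TCP and whose axes are the flange's). Camera axes: x right, y down, z forward; pixel columns grow to the right and rows downward; lengths in m; the calibration is good to about 2 mm. A picture is of the moment at which its call begins: read the wrist's pose just before it.
- manip.sign_off(): hands the job in; it is judged then, once.
The state is a dict: "t": time; "q": joint angles; "qd": joint speeds; "tau": joint torques, N m; "tcp_pos": TCP position; "tool_rot": TCP orientation; "force": force on the tool from outside, world axes, zero at the start; "ft_torque": the same for the moment, N m; "finger_gap": opening from 0.0 (shut) to 1.0 (fully open); "gripper_force": force on a finger pad.
Only numpy, scipy, OpenCV 4.12 (cv2) and the standard library are available. Lean on these libraries where they do the work, as an engineer would, in place of code of your own. Each camera call takes 0.05 s, during which the arm holds its last target. There are 200 camera calls.

## Working session

There is one attempt and no reset: what is moved stays moved. The work goes in short steps, Python scripts to look and compute and a shell command to move; the robot and the scene stay as the last step left them, time stands still between calls to the robot, and variables do not carry over. Pictures are saved under pics/ and viewed, at most 10 in all, crops included, and the job is handed in when it is done.

```bash
ls; mkdir -p pics
cat > h.py <<'E'
import numpy as np, cv2
from station import manip
from scipy.spatial.transform import Rotation as Ro
def snap(n):
    s=manip.sense(); d=manip.snapshot(n)
    if n=="wrist":
        T=np.eye(4);T[:3,:3]=Ro.from_quat(s["tool_rot"]).as_matrix();T[:3,3]=s["tcp_pos"]
        C=T@np.array(d["hand_eye"])
    else:
        R=np.array(d["R"]);C=np.eye(4);C[:3,:3]=R.T;C[:3,3]=-R.T@np.array(d["t"])
    d["C"]=C;return d
def ray(d,uv):
    uv=np.atleast_2d(np.float64(uv));f=d["pixels"].shape[0]/2/np.tan(np.radians(d["fov_y"])/2)
    p=(uv-[d["cx"],d["cy"]])/f; q=p.copy()
    for _ in range(20): q=p/(1+d["k1"]*(q**2).sum(1,keepdims=True))
    return np.c_[q,np.ones(len(q))]
def onplane(d,uv,z):
    r=ray(d,uv)@d["C"][:3,:3].T;o=d["C"][:3,3]
    return o+r*((z-o[2])/r[:,2])[:,None]
def cloud(d):
    H,W=d["range_z"].shape;v,u=np.mgrid[:H,:W]
    P=ray(d,np.c_[u.ravel(),v.ravel()])*d["range_z"].reshape(-1,1)
    return (P@d["C"][:3,:3].T+d["C"][:3,3]).reshape(H,W,3)
def save(d,n): cv2.imwrite("pics/"+n,cv2.cvtColor(d["pixels"],cv2.COLOR_RGB2BGR))
E
python3 - <<'E'
from h import *
import pickle
print(manip.sense())
for n in("scene","top","wrist"):
    d=snap(n);save(d,n+"0.png");pickle.dump({k:d[k] for k in d},open(n+".pkl","wb"));print(n,d["C"][:3,3],d["fov_y"],d["k1"])
a=[cv2.imread(f"pics/{n}0.png") for n in("scene","top")]
E
```

```text
drive.py
pics
station.py
{'t': 0.0, 'q': array([ 1.11751123e+00,  5.28474935e-01,  1.43392283e+00, -3.64685633e-05,
        1.18142232e+00, -1.78485879e-01]), 'qd': array([-3.40665262e-04, -4.78491478e-04, -1.33800778e-03,  1.65008154e-03,
       -3.53661791e-05, -3.50186631e-04]), 'tau': array([ 3.76825074e-04, -4.42348766e+01, -1.78025830e+01, -1.61308785e-04,
        8.41820467e-03,  6.82475623e-07]), 'tcp_pos': array([0.16926228, 0.60092947, 0.25232167]), 'tool_rot': array([ 1.36960739e-01,  9.90575850e-01, -1.06385134e-03, -3.29958337e-04]), 'force': array([-0.23285724, -0.28388576, -0.01187976]), 'ft_torque': array([-0.0417344 ,  0.03179093,  0.0005885 ]), 'gripper_force': 0.0, 'finger_gap': 0.9986588370818202}
scene [ 1.04816233 -0.16498202  0.87232838] 53.01012825244962 -0.00799477882170756
top [ 4.45729879e-01 -3.09037184e-04  1.00321065e+00] 48.561889685886044 -0.11720906941472305
wrist [0.08967029 0.62444956 0.37307913] 62.92003843259998 0.02599726885247212
```

View pics/top0.png

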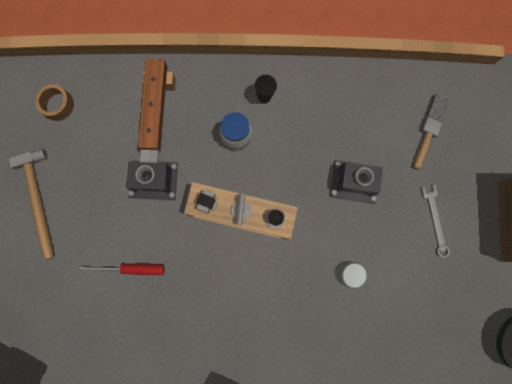

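View pics/scene0.png

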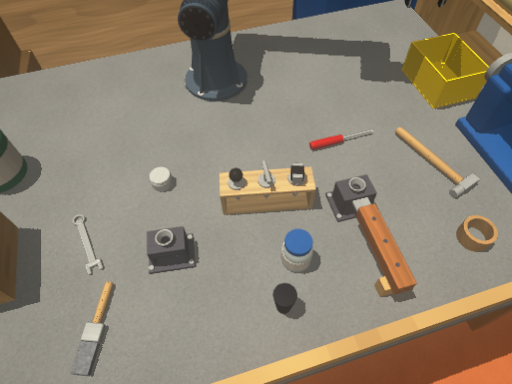

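The top view shows the ball-lock pin at about (206,202) in the rack's left hole. The rail's clevis funnel is at about (145,175), and the empty clevis is at (364,177). The scene view agrees: pin at (297,172), funnel at (358,185). Next I'll measure both.

```bash
cat > m.py <<'E'
from h import *
import pickle
for n,pu,fu in(("top",(206,202),(145,175)),("scene",(297,172),(358,185))):
    d=pickle.load(open(n+".pkl","rb"));P=cloud(d);img=d["pixels"];Z=P[...,2]
    print(n,"approx pin",onplane(d,pu,.13),"fun",onplane(d,fu,.09))
    H,W=Z.shape;v,u=np.mgrid[:H,:W]
    near=np.hypot(u-pu[0],v-pu[1])<20
    m=near&(Z>.122)&(Z<.14); print(" head n",m.sum(),np.median(Z[m]) if m.any() else 0)
    if m.any():
        X=P[m];r=cv2.minAreaRect(np.float32(X[:,:2]*1000));print(" head rect mm",r,X[:,:2].mean(0))
    fm=near&(Z>.092)&(Z<.101);print(" flange n",fm.sum(),P[fm].mean(0) if fm.any() else 0)
    nf=np.hypot(u-fu[0],v-fu[1])<16
    m=nf&(Z>.084)&(Z<.098); X=P[m];r=cv2.minAreaRect(np.float32(X[:,:2]*1000));print(" rim n",m.sum(),np.median(Z[m]),r)
    g=cv2.resize(img[pu[1]-30:pu[1]+30,min(pu[0],fu[0])-30:max(pu[0],fu[0])+30],None,fx=6,fy=6,interpolation=cv2.INTER_CUBIC)
    if n=="top":cv2.imwrite("pics/crop_top.png",g[...,::-1]);print("crop org",min(pu[0],fu[0])-30,pu[1]-30)
E
python3 m.py
```

```text
top approx pin [[0.52994921 0.08351447 0.13      ]] fun [[0.59130939 0.22154603 0.09      ]]
 head n 275 0.1292753312869056
 head rect mm ((534.2987670898438, 85.54312133789062), (30.009685516357422, 42.84267807006836), 70.45948791503906) [0.53436882 0.08538439]
 flange n 153 [0.53148966 0.08237137 0.09373265]
 rim n 130 0.0889801366274286 ((592.6052856445312, 222.73672485351562), (37.678001403808594, 37.36885452270508), 1.7749128341674805)
crop org 115 172
scene approx pin [[0.54340566 0.08139279 0.13      ]] fun [[0.59975617 0.22355695 0.09      ]]
 head n 173 0.12913511633550945
 head rect mm ((534.9161987304688, 84.85940551757812), (28.886241912841797, 43.63720703125), 69.47076416015625) [0.53738305 0.08422962]
 flange n 144 [0.5380282  0.07982735 0.0943431 ]
 rim n 106 0.089249837321557 ((594.545654296875, 221.81483459472656), (37.28262710571289, 41.694129943847656), 66.21849822998047)
```

The two views agree: pin at about (0.5345, 0.085) with its button axis near -19.5°, and rim at about (0.593, 0.222). Sizes and heights match what was given. I'll move above the pin with the jaw axis aligned and take a wrist look.

```bash
T="-0.491 -0.398 0.0 1.637 1"; python3 drive.py '-0.491 -0.398 0 1.637 1; -0.491 -0.398 0 1.637 1; -0.491 -0.398 0 1.637 1; -0.491 -0.398 0 1.637 1; -0.491 -0.398 0 1.637 1; -0.491 -0.398 0 1.637 1; -0.491 -0.398 0 1.637 1; -0.491 -0.398 0 1.637 1; -0.491 -0.398 0 1.637 1; -0.491 -0.398 0 1.637 1; -0.491 -0.398 0 1.637 1; -0.491 -0.398 0 1.637 1; -0.491 -0.398 0 1.637 1; -0.491 -0.398 0 1.637 1; -0.491 -0.398 0 1.637 1; -0.491 -0.398 0 1.637 1; -0.491 -0.398 0 1.637 1; -0.491 -0.398 0 1.637 1'
python3 - <<'E'
from h import *
import pickle
d=snap("wrist");save(d,"w1.png");pickle.dump(d,open("w1.pkl","wb"));s=manip.sense();print(s["tcp_pos"],s["tool_rot"],s["t"])
P=cloud(d);Z=P[...,2]
m=(Z>.122)&(Z<.14)&(np.hypot(P[...,0]-.5345,P[...,1]-.0852)<.035);X=P[m]
print(m.sum(),np.median(X[:,2]),cv2.minAreaRect(np.float32(X[:,:2]*1000)))
m=(Z>.085)&(Z<.096)&(np.hypot(P[...,0]-.593,P[...,1]-.2225)<.03);X=P[m]
if m.any():print(m.sum(),np.median(X[:,2]),cv2.minAreaRect(np.float32(X[:,:2]*1000)),cv2.minEnclosingCircle(np.float32(X[:,:2]*1000)))
E
```

```text
t: 1.95
tcp_pos: [0.5334, 0.0864, 0.2534]
tool_rot: [0.816, 0.578, -0.0, -0.0]
force: [-0.2, 0.1, 1.1]
finger_gap: 1.001
gripper_force: 0.0
[0.53360177 0.08624449 0.25345705] [ 8.16356223e-01  5.77548714e-01  8.27062866e-06 -2.46140286e-05] 2.0
1759 0.12912438907239002 ((534.01220703125, 86.83468627929688), (31.717849731445312, 42.59797668457031), 69.92448425292969)
412 0.08962955063720213 ((589.843017578125, 212.7406005859375), (16.861923217773438, 38.00393295288086), 70.79220581054688) ((592.1194458007812, 219.261962890625), 19.037160873413086)
```

View pics/w1.png

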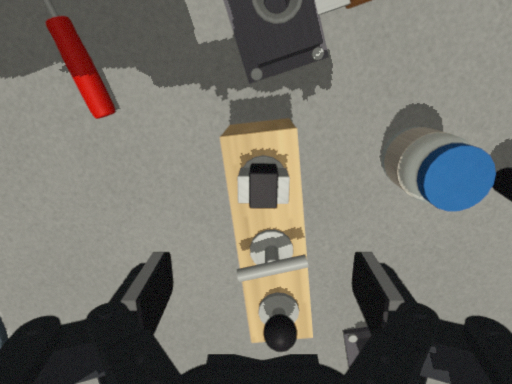

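The wrist view shows the black head at (263,187) with buttons to its left and right, lined up with the jaws. The T-bar and knob pins are well clear. The head position matches the first two views, so I'll descend and grip.

```bash
python3 drive.py '0 0.001 0.04 -0.01 1; 0 0.001 0.08 -0.01 1; 0 0.001 0.11 -0.01 1; 0 0.001 0.125 -0.01 1; 0 0.001 0.134 -0.01 1; 0 0.001 0.134 -0.01 1;0 0.001 0.134 -0.01 1'; python3 drive.py '0 0 0 0 0; 0 0 0 0 0; 0 0 0 0 0; 0 0 0 0 0; 0 0 0 0 0; 0 0 0 0 0; 0 0 0 0 0; 0 0 0 0 0' 50
python3 - <<'E'
from h import *
d=snap("wrist");save(d,"w2.png")
E
```

```text
t: 2.7
tcp_pos: [0.5357, 0.0851, 0.12]
tool_rot: [0.814, 0.581, 0.001, 0.0]
force: [1.6, 0.2, 0.2]
finger_gap: 1.001
gripper_force: 0.0
t: 3.5
tcp_pos: [0.5351, 0.085, 0.1209]
tool_rot: [0.814, 0.581, 0.0, 0.0]
force: [-2.6, 1.2, 10.2]
finger_gap: 0.323
gripper_force: 49.9
```

View pics/w2.png

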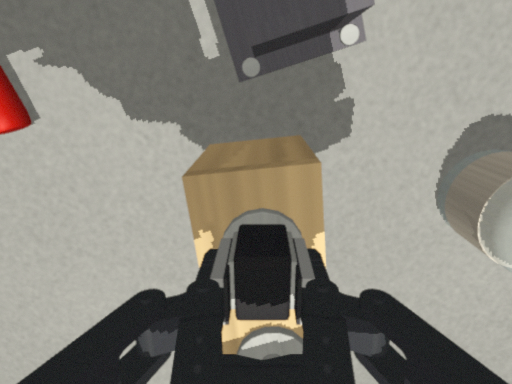

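The wrist view shows the fingers closed on either side of the black head at (262,272), over the buttons. The 10 N push suggests a fingertip is just touching the flange. I'll lift and check.

```bash
python3 drive.py '0 0 -0.003 0 0; 0 0 -0.02 0 0; 0 0 -0.05 0 0; 0 0 -0.09 0 0; 0 0 -0.125 0 0; 0 0 -0.14 0 0; 0 0 -0.14 0 0; 0 0 -0.14 0 0;0 0 -0.14 0 0'
python3 - <<'E'
from h import *
import pickle
d=snap("scene");e=snap("wrist");t=snap("top");pickle.dump((d,e,t),open("lift.pkl","wb"))
a=d["pixels"][60:220,230:400];a=cv2.resize(a,None,fx=2.6,fy=2.6)[...,::-1]
b=cv2.resize(e["pixels"],(400,300))[...,::-1]
c=np.zeros((416,842,3),np.uint8);c[:a.shape[0],:a.shape[1]]=a;c[:300,442:842]=b
cv2.imwrite("pics/lift.png",c[:,:800])
E
```

```text
t: 4.45
tcp_pos: [0.5338, 0.0849, 0.2575]
tool_rot: [0.814, 0.581, -0.002, -0.001]
force: [1.4, 0.6, -3.0]
finger_gap: 0.321
gripper_force: 50.2
```

View pics/lift.png

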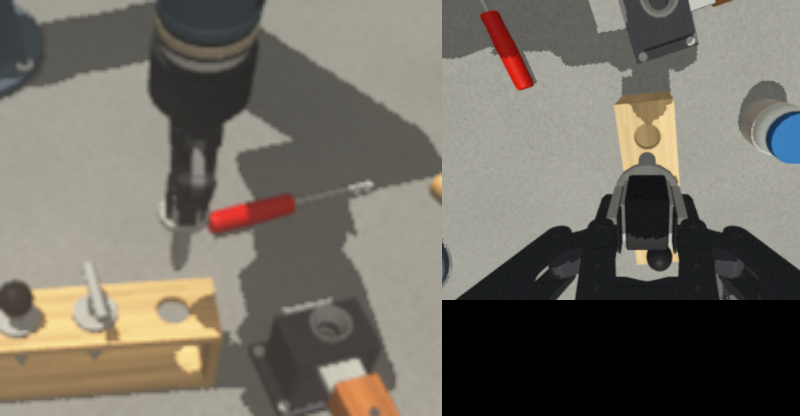

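The pin is held and hangs upright with the balls drawn in. Its tip is at about scene (298,163) and wrist (262,202). Next I'll measure the held pin's axis and refine the rim.

Run:
```python
from h import *
import pickle
d,e,t=pickle.load(open("lift.pkl","rb"));s=manip.sense();tcp=s["tcp_pos"];print(tcp,s["tool_rot"])
from scipy.optimize import least_squares
for n,k in(("scene",d),("wrist",e)):
    P=cloud(k);m=(np.hypot(*(P[...,:2]-tcp[:2]).transpose(2,0,1))<.04)&(P[...,2]>.13)&(P[...,2]<.232)
    X=P[m];print(n,len(X),X[:,2].min(),X[:,2].max())
    if n=="scene":
        c=k["C"][:3,3]
        for a in np.arange(.15,.232,.008):
            Y=X[(X[:,2]>=a)&(X[:,2]<a+.008)]
            if len(Y)>3:print(round(a,3),len(Y),Y.mean(0).round(4), np.ptp(Y[:,1]).round(4))
    else: 
        Y=X[X[:,2]<.2225];print(Y.min(0),Y.max(0),Y.mean(0))
for n,k in(("scene",d),("top",t),("wrist",e)):
    P=cloud(k);Z=P[...,2];m=(Z>.0865)&(Z<.094)&(np.hypot(P[...,0]-.593,P[...,1]-.2225)<.028);X=P[m]
    v,u=np.nonzero(m)
    if m.sum()>20:
        f=least_squares(lambda p:np.hypot(X[:,0]-p[0],X[:,1]-p[1])-p[2],[.593,.2225,.019],loss="soft_l1",f_scale=.001)
        h=cv2.convexHull(np.float32(np.c_[u,v]));el=cv2.fitEllipse(h) if len(h)>5 else None
        print(n,m.sum(),"circle",f.x.round(4),"rms",np.sqrt(np.mean(f.fun**2)).round(4),"ell",el, onplane(k,el[0],.09).round(4) if el else 0)
```

```text
[0.53435992 0.08488823 0.25784081] [ 0.81396514  0.58091171 -0.00120347 -0.00094073]
scene 109 0.15648934218648958 0.23170728987041178
0.158 4 [0.5384 0.0832 0.1628] 0.004
0.166 11 [0.5395 0.0826 0.1709] 0.0124
0.174 13 [0.5391 0.0825 0.1785] 0.0106
0.182 13 [0.5391 0.0828 0.1866] 0.0148
0.19 15 [0.5399 0.0809 0.1947] 0.0115
0.198 15 [0.5396 0.0822 0.2019] 0.0131
0.206 8 [0.5395 0.081  0.2081] 0.0117
0.222 13 [0.5502 0.0779 0.228 ] 0.0365
0.23 15 [0.547  0.077  0.2309] 0.0415
wrist 739 0.16585186874738136 0.2319962551342099
[0.52737824 0.08625064 0.16585187] [0.54164053 0.09439724 0.19358073] [0.53578795 0.09242456 0.17940432]
scene 85 circle [0.5948 0.2211 0.018 ] rms 0.0016 ell ((356.41595458984375, 183.42649841308594), (13.382466316223145, 16.22756004333496), 105.7484359741211) [[0.5942 0.2219 0.09  ]]
wrist 367 circle [0.5937 0.2239 0.0179] rms 0.0014 ell ((278.1474304199219, -6.739733695983887), (49.71664810180664, 57.42237091064453), 5.343167781829834) [[0.5939 0.2238 0.09  ]]
```

The held pin's axis is within 1 mm of the TCP, and its origin is about 31 mm below it. The rim is at about (0.594, 0.2225). I'll move over it and check again, including the height of the rail.

```bash
python3 drive.py '0.03 0.002 0 0 0; 0.07 0.006 0 0 0; 0.11 0.009 0 0 0; 0.14 0.011 0 0 0; 0.149 0.012 0 0 0; 0.149 0.012 0 0 0; 0.149 0.012 0 0 0; 0.149 0.012 0 0 0; 0.149 0.012 0 0 0'
python3 - <<'E'
from h import *
from scipy.optimize import least_squares
s=manip.sense();tcp=s["tcp_pos"];print(tcp,s["tool_rot"],s["force"])
t=snap("scene");P=cloud(t);Z=P[...,2]
m=(P[...,0]>.56)&(P[...,0]<.8)&(abs(P[...,1]-.2225)<.07)&(Z>.02)&(Z<.15)
m&=np.hypot(P[...,0]-.594,P[...,1]-.2225)>.024;print("max neighbour z",np.percentile(Z[m],[50,90,99,100]))
m=(np.hypot(*(P[...,:2]-tcp[:2]).transpose(2,0,1))<.03)&(Z>.17)&(Z<.212);Y=P[m];print("shank axis",Y.mean(0)+np.array([-.0057,.0028,0]))
a=cv2.resize(t["pixels"][90:240,280:430],None,fx=4,fy=4)[...,::-1];b=snap("wrist");cv2.imwrite("pics/over.png",np.hstack([a[:384],b["pixels"][:,150:350,::-1]]))
P=cloud(b);Z=P[...,2];m=(Z>.0865)&(Z<.094)&(np.hypot(P[...,0]-.593,P[...,1]-.2225)<.028);X=P[m]
f=least_squares(lambda p:np.hypot(X[:,0]-p[0],X[:,1]-p[1])-p[2],[.593,.2225,.019],loss="soft_l1",f_scale=.001);print("rim",m.sum(),f.x)
m=(np.hypot(*(P[...,:2]-tcp[:2]).transpose(2,0,1))<.03)&(Z>.16)&(Z<.2);Y=P[m];print("shank wrist",Y.mean(0)-np.array([.0021,.0059,0]))
E
```

```text
t: 5.5
tcp_pos: [0.5946, 0.2207, 0.2594]
tool_rot: [0.814, 0.58, -0.0, -0.0]
force: [-0.3, 0.9, -2.5]
finger_gap: 0.32
gripper_force: 50.2
[0.59456693 0.22068093 0.2593544 ] [ 8.14389229e-01  5.80318950e-01 -3.15110545e-04 -2.59215239e-05] [-0.31158356  0.89437915 -2.51930186]
max neighbour z [0.07831675 0.08667911 0.08837419 0.08975469]
shank axis [0.59365695 0.21888096 0.1914008 ]
rim 570 [0.5939474  0.22422809 0.01804083]
shank wrist [0.59470368 0.22237246 0.18121774]
```

View pics/over.png

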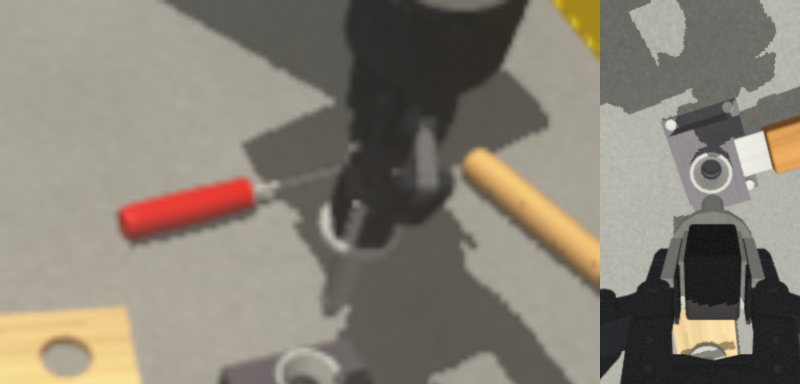

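Both cameras put the rim about 2 mm further along tool x than the pin. In the wrist view the tip at (712,203) is in line with the funnel at (712,170). The surroundings stay below the rim, so I'll correct and descend partway.

```bash
python3 drive.py '0.002 -0.0005 0.02 0 0; 0.002 -0.0005 0.05 0 0; 0.002 -0.0005 0.065 0 0; 0.002 -0.0005 0.075 0 0; 0.002 -0.0005 0.083 0 0; 0.002 -0.0005 0.09 0 0;0.002 -0.0005 0.09 0 0'
```

```text
t: 6.3
tcp_pos: [0.5948, 0.2238, 0.1688]
tool_rot: [0.814, 0.581, -0.0, -0.0]
force: [0.1, 0.3, -1.9]
finger_gap: 0.322
gripper_force: 50.2
```

```bash
python3 drive.py '0 0 0.012 0 0; 0 0 0.024 0 0; 0 0 0.034 0 0; 0 0 0.04 0 0;0 0 0.04 0 0'
```

```text
t: 6.8
tcp_pos: [0.5944, 0.2239, 0.1278]
tool_rot: [0.814, 0.581, -0.001, -0.001]
force: [-0.1, -0.2, -1.8]
finger_gap: 0.319
gripper_force: 50.7
```

```bash
python3 drive.py '0 0 0.003 0 0; 0 0 0.006 0 0; 0 0 0.0075 0 0;0 0 0.0075 0 0'
```

```text
t: 7.2
tcp_pos: [0.5951, 0.224, 0.1218]
tool_rot: [0.814, 0.581, 0.0, 0.0]
force: [0.1, -0.7, -1.4]
finger_gap: 0.321
gripper_force: 50.7
```

```bash
python3 drive.py '0 0 0.0015 0 0; 0 0 0.003 0 0; 0 0 0.003 0 0'
```

```text
t: 7.5
tcp_pos: [0.5953, 0.224, 0.121]
tool_rot: [0.814, 0.581, 0.001, 0.0]
force: [-2.7, -0.7, 7.6]
finger_gap: 0.318
gripper_force: 52.8
```

The flange met the rim exactly at the predicted height (TCP 0.121, with the upward force rising by 9 N). Now I'll release.

```bash
python3 drive.py '0 0 0 0 0.8; 0 0 0 0 0.8; 0 0 0 0 0.8; 0 0 0 0 0.8; 0 0 0 0 0.8; 0 0 0 0 0.8';python3 drive.py '0 0 -0.01 0 0.8; 0 0 -0.03 0 0.8; 0 0 -0.07 0 0.8; 0 0 -0.11 0 0.8; 0 0 -0.13 0 0.8; -0.04 0 -0.13 0 0.8; -0.07 0 -0.13 0 0.8; -0.07 0 -0.13 0 0.8; -0.07 0 -0.13 0 0.8'
python3 - <<'E'
from h import *
d=snap("scene");e=snap("wrist")
a=cv2.resize(d["pixels"][140:240,300:400],None,fx=3.84,fy=3.84)[...,::-1]
cv2.imwrite("pics/end.png",np.hstack([a,e["pixels"][:,60:460,::-1]]))
for n,k in(("scene",d),("wrist",e)):
    P=cloud(k);Z=P[...,2];q=np.hypot(P[...,0]-.594,P[...,1]-.2225)
    m=(q<.03)&(Z>.122)&(Z<.15);h=(q<.024)&(Z>.085)&(Z<.105)
    print(n,m.sum(),np.median(Z[m]),np.ptp(Z[m]),cv2.minAreaRect(np.float32(P[m][:,:2]*1000)),"flange",np.percentile(Z[h],[10,50,90]))
E
```

```text
t: 8.1
tcp_pos: [0.5951, 0.224, 0.1187]
tool_rot: [0.814, 0.581, 0.0, 0.0]
force: [0.2, -0.1, 0.3]
finger_gap: 0.803
gripper_force: 0.0
t: 9.0
tcp_pos: [0.5725, 0.1575, 0.2497]
tool_rot: [0.814, 0.58, 0.001, 0.0]
force: [-0.6, 0.4, -0.8]
finger_gap: 0.802
gripper_force: 0.0
scene 197 0.1293671421555903 0.011677972095373468 ((596.343994140625, 222.4898223876953), (31.940471649169922, 43.199684143066406), 71.87901306152344) flange [0.09193641 0.09647506 0.10135342]
wrist 2311 0.12927098760972064 0.00751730123192601 ((595.3656005859375, 225.26034545898438), (32.125736236572266, 42.915626525878906), 71.00609588623047) flange [0.09502319 0.09581795 0.09682527]
```

View pics/end.png

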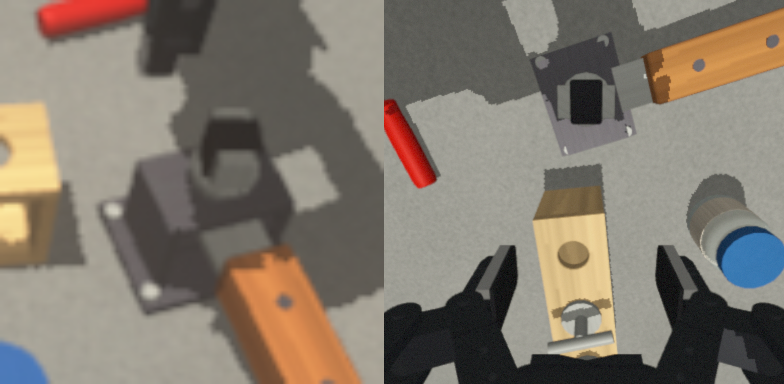

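The pin stands upright in the rail's clevis, at about (586,102) in the wrist view. The head top is at 0.129 m and the flange top at 0.096 m, exactly home. It measures 43 mm over the buttons, so they are out and the balls are locked. The gripper is clear.

```bash
python3 -c "
from station import manip
print(manip.sign_off())"
```

```text
the job is handed in; nothing more can be done
None
```

The ball-lock pin is fully home in the rail's clevis with its buttons out and the balls locked; the gripper is clear and the job was handed in at about 9 s.

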